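# Snap the fixings carrier shut and hold it up by its handle

### The job

On the workbench stands a grey two-bay fixings carrier with both its black lids ajar. While it stands there, press each lid down until it snaps fully shut, then take the carrier by its wooden handle, lift it straight up about 10 cm clear of the bench, keeping it level, and finish while holding it there, level and still. Leave the other things on the bench where they are.

Things in the scene. Friction and masses are not known exactly. Their poses are not given: they have to be found in the camera images.
- carrier: grey fixings carrier, a box 170 mm (its x; 210 over the two catches) by 200 mm (its y), two bays under two lids; loose, 0.55 to 0.9 kg, balanced under the middle of its handle. Origin at the centre of its underside, z up, standing on the bench (z = 0); yaw within 0.6 rad. Shut lids: top 66 mm up. They hinge either side of a 16 mm spine along y and swing up to the handle, crowding it when open
- handle: the carrier's fixed wooden handle, a straight bar 16 mm wide (carrier x), 14 mm high and 176 mm long (carrier y), fixed on two 12 mm posts 80 mm either side of its middle; 108 to 122 mm above the carrier's underside, 42 mm clear above the shut lids. Origin at the middle of the bar, axes as the carrier's
- handle_mid (a point): middle of the handle bar (half-way up it), 115 mm above the carrier's underside and above its centre; axes as the carrier's
- lid_front (a joint): angle of the lid on the carrier's -x side (nearer the robot), rad: 0 shut, 1.2 fully open; starts at 0.55 to 1.0. A black plate reaching 82 mm out from its hinge, 196 mm long, 4 mm thick. It stays where it is left (1 to 2 N near its edge moves it); from about 0.14 rad its clasp meets a sprung catch: about 12 N near the edge clicks it past (below 0.035 it is held shut)
- lid_back (a joint): angle of the lid on the carrier's +x side (away from the robot), rad; otherwise the same as lid_front
- lid_front_edge (a point): point on the upper face of lid_front, mid-length, 70 mm out from its hinge line (12 mm inside its outer edge); moves with the lid; with the lid shut it is 79 mm from the carrier's centre plane and 66 mm above its underside
- lid_back_edge (a point): the same point on lid_back
- lid_front_hinge (a point): hinge line of lid_front at mid-length: carrier x = -9 mm, 62 mm above the underside (the lid's lower face passes through it; its upper face is 4 mm higher when shut). The line runs along carrier y
- lid_back_hinge (a point): hinge line of lid_back at mid-length: carrier x = +9 mm, otherwise the same
- jar: bystander, to be left alone: screw-top glass jar, 56 mm across, 85 mm high, standing near the carrier; origin at the centre of its underside
- screwdriver: bystander, to be left alone: screwdriver, 190 mm long, lying beside the carrier
- tape: bystander, to be left alone: roll of grey tape, 90 mm across, 25 mm high, lying flat near the carrier; origin at the centre of its underside
- offcut: bystander, to be left alone: wooden offcut 110 x 45 x 32 mm, lying beside the carrier; origin at the centre of its underside
- spray: bystander, to be left alone: white bottle, 68 mm across, 190 mm high, standing on the left of the bench; origin at the centre of its underside
- hammer: bystander, to be left alone: hammer lying on the right of the bench
- carton: bystander, to be left alone: cardboard carton 90 x 130 x 60 mm high, on the left of the bench; origin at the centre of its underside

How it is judged:
By the outcome, as a careful person would: the job done as asked, in the order asked, and still so for the second after the job is handed in, while the arm keeps its last pose, push and grip.
It also fails if it takes over 54 s, if anything falls off the work surface, if the arm or the gripper's body presses on something with over 40 N, if the wrist force passes 120 N, or if a joint passes its speed limit or range.

### The arm

A 6-joint arm with a two-finger parallel gripper is mounted at the origin on the work surface. World frame = base frame: x ahead of the robot, y to its left, z up, the work surface at z = 0. Lengths are in mm, angles in rad, forces in N, time in s.
With the tool pointing down it reaches from about 350 to 975 mm from the base axis. Payload 7.1 kg.
Tool frame: the origin (TCP) lies midway between the tips of the shut fingers; the grasp point (between the pads) lies 19 mm behind it (ctrl.grasp_offset is the distance from the TCP to the grasp point, in mm); z points along the fingers, y is the line along which they close (so a half turn about z gives the same grasp; the last joint's range is limited). The gripper opens to 88 mm and grips with 3 to 60 N. Pads are 20 mm wide; open, the fingers measure 115 mm over their backs; the gripper's body (75 mm by 178 mm) begins 61 mm behind the grasp point.
Start: joints at [-1.266, 0.423, 1.63, -0, 1.089, -0.019], TCP at [198.874, -592.498, 222.675] pointing down, gripper open.
Joint ranges: [-3, 3], [-0.9, 2.11], [0.09, 2.58], [-1.31, 4.45], [0.11, 2.69], [-2.54, 2.54]. Speed limits (rad/s): [2.39, 2.39, 3.01, 3.14, 3.14, 3.14].

### API

Orientations are given as a rotation vector (axis times angle).
In Python, from workcell import ctrl gives the robot as it stands. The module is installed in compiled form; this text tells all that it offers.
- The arm moves only by the tool servo_tool, never from a script. Its argument "rows" is a list of rows, each a list of 7 numbers: the turn, a rotation vector about the tool's x, y, z as a fraction of full scale, then the shift along the tool's x, y, z as a fraction of full scale, then the finger opening in mm, from 0 to 87.8. A call has 1 to 10 rows; each row is the pose to reach, as a shift and turn from the pose commanded when the call began, along the tool's axes at that moment; what a row does not reach only later rows make up. Full scale, the value 1, is 20 cm for a shift and 1.5 rad for a turn. A row lasts 1/8 s, in which the tool goes at most 62.5 mm and 10.7 degrees, less where a joint would pass 70% of its speed; a pose out of reach is approached as far as the arm can. A call with a number of a shift or a turn outside -1 to 1 is refused whole. A call with a gripper value outside its range is refused whole. The fingers move at their own pace and stop on an object; the grip force is fixed at half the most. Time passes only in rows, so rows that repeat a pose let the fingers close. It gives the time, the measured TCP pose, the force, the opening and the grip force at its end, in the units of the state.
- ctrl.get_obs(): the state, without advancing time (a new reading comes with each control period).
- ctrl.get_image(name): name is "scene" or "top" or "wrist"; returns (picture, depth): 480x640x3 uint8, red, green, blue; 480x640 float32, mm along the optical axis (not along the pixel's ray), 0 where there is no reading.
- ctrl.camera_info(name): a dict with "intrinsics" (3x3 intrinsics, pixels), "R" (3x3) and "t" (3): a world point X has camera coordinates R X + t. Camera axes: x right, y down, z forward; pixel columns grow to the right and rows downward; lengths in mm; the calibration is good to about 2 mm. A picture is of the moment at which its call begins: read the wrist's pose just before it. camera_info takes no time and is no camera call; for the wrist camera it gives the pose at the moment of the call.
- ctrl.close_job(): hands the job in; it is judged then, once.
The state is a dict: "t": time; "qpos": joint angles; "qvel": joint speeds; "joint_torque": joint torques, N m; "ee_pos": TCP position; "orientation": TCP orientation; "ft_force": force on the tool from outside, world axes, zero at the start; "moment": the same for the moment, N m; "width": finger opening in mm; "grasp_force": force on a finger pad.
Only numpy, scipy, OpenCV 4.12 (cv2) and the standard library are available. Lean on these libraries where they do the work, as an engineer would, in place of code of your own. Each camera call takes 0.05 s, during which the arm holds its last target. There are 200 camera calls.

## Working session

There is one attempt and no reset: what is moved stays moved. The work goes in short steps, Python scripts to look and compute and a tool call to move; the robot and the scene stay as the last step left them, time stands still between calls to the robot, and variables do not carry over. Pictures are saved under pics/ and viewed, at most 10 in all, crops included, and the job is handed in when it is done.

Besides the shell and the picture viewer there is one more tool, called after "Call:" in YAML: its name, and indented under it one key for each argument. servo_tool: Moves the arm, as the interface text tells. Its arguments: {"type":"object","properties":{"rows":{"type":"array","items":{"type":"array","items":{"type":"number"}}}},"required":["rows"]}

```bash
mkdir -p pics; cat > h.py <<'E'
import numpy as np, cv2
from workcell import ctrl
from scipy.spatial.transform import Rotation as Ro
def grab(n,save=None):
    c=ctrl.camera_info(n); im,d=ctrl.get_image(n)
    if save: cv2.imwrite('pics/'+save,cv2.cvtColor(im,cv2.COLOR_RGB2BGR))
    return im,d,c
def pts(d,c):
    v,u=np.mgrid[:480,:640]; K=np.array(c["intrinsics"])
    r=np.stack([(u-K[0,2])/K[0,0],(v-K[1,2])/K[1,1],np.ones(u.shape)],-1)*d[...,None]
    return (r-np.array(c["t"]))@np.array(c["R"])
E
python3 - <<'E'
from h import *
for n in("top","scene"):
    im,d,c=grab(n,n+'.png'); np.savez(n,im=im,d=d,**{k:np.array(c[k]) for k in("intrinsics","R","t")})
    print(n,-np.array(c["R"]).T@c["t"])
o=ctrl.get_obs();print(o['t'],o['orientation'],o['ee_pos'],o['ft_force'])
E
```

```text
top [4.18799688e+02 4.55414820e-01 1.79622317e+03]
scene [1025.22233281  544.46866699  896.55961289]
0.1 [-3.09924216e+00 -5.06170362e-01  3.06525023e-04] [ 198.73399134 -592.06627707  222.00760625] [-0.40098091 -0.08072636  0.90600474]
```

View pics/top.png

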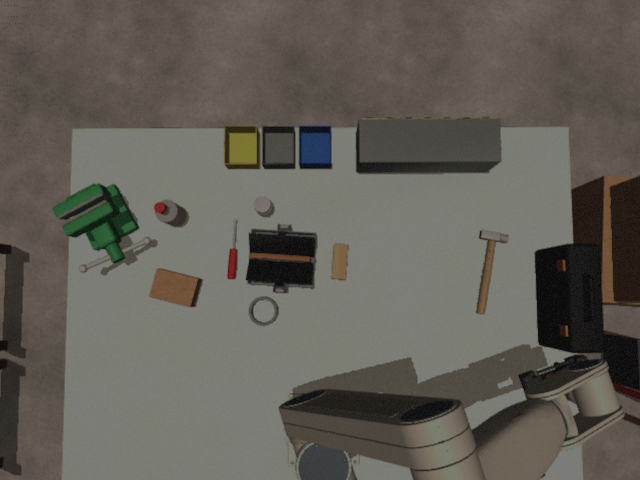

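View pics/scene.png

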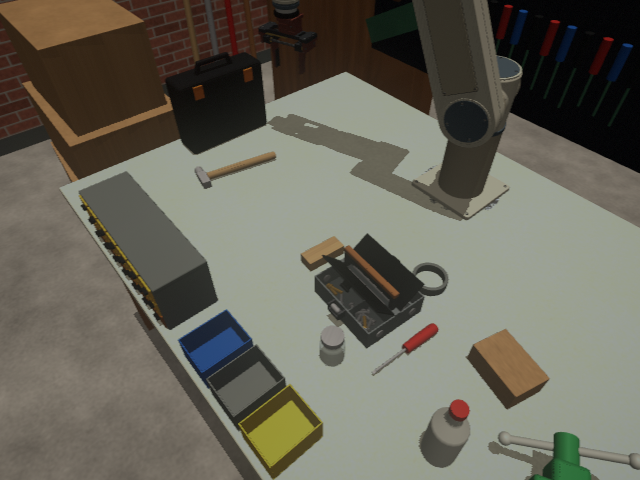

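The top view shows the carrier at about (281,259), its brown handle running left to right (world y), jar (263,206), screwdriver (233,250), tape (263,311), offcut (340,262). In the scene view both lids are ajar around the handle at (370,270).

```bash
python3 - <<'E'
from h import *
for n,box in(("top",(240,225,322,295)),("scene",(310,225,430,345))):
    z=np.load(n+'.npz'); P=pts(z['d'],z); hsv=cv2.cvtColor(z['im'],cv2.COLOR_RGB2HSV)
    m=np.zeros((480,640),bool); x0,y0,x1,y1=box; m[y0:y1,x0:x1]=1
    h=m&(hsv[...,0]<18)&(hsv[...,1]>90)&(hsv[...,2]>60)&(P[...,2]>100)&(P[...,2]<130)
    Q=P[h]; print(n,len(Q),'handle mean',Q.mean(0).round(1),'zmed',np.median(Q[:,2]))
    (cx,cy),(w,hh),a=cv2.minAreaRect(Q[:,:2].astype(np.float32)); print('rect',cx,cy,w,hh,a)
    u,s,vt=np.linalg.svd(Q[:,:2]-Q[:,:2].mean(0),full_matrices=False); dd=vt[0]*np.sign(vt[0,1]); yaw=np.arctan2(-dd[0],dd[1]); print('yaw',yaw)
    C=np.array([cx,cy]); R=np.array([[np.cos(yaw),-np.sin(yaw)],[np.sin(yaw),np.cos(yaw)]])
    L=P[m]; l=(L[:,:2]-C)@R
    # lid profile at carrier |y|<60
    for b in range(-110,111,10):
        k=(abs(l[:,0]-b)<5)&(abs(l[:,1])<70)&(L[:,2]>10)
        if k.sum(): print(b,k.sum(),np.percentile(L[k,2],[10,50,90]).round(0))
z=np.load('top.npz');P=pts(z['d'],z)
for nm,(u,v) in dict(jar=(263,206),tape=(263,301),tapetop=(263,311),scr=(233,262),off=(340,262),offL=(334,262)).items(): print(nm,P[v,u].round(0))
E
```

```text
top 290 handle mean [523.9 123.6 121.7] zmed 121.61743285188328
rect 524.15576171875 123.37506103515625 171.52467346191406 14.919137954711914 85.7105484008789
yaw -0.07449265175707682
-110 1 [11. 11. 11.]
-100 45 [38. 55. 64.]
-90 48 [35. 45. 60.]
-80 78 [ 49.  62. 108.]
-70 154 [106. 111. 117.]
-60 161 [ 98. 104. 110.]
-50 151 [ 92.  98. 103.]
-40 155 [86. 90. 98.]
-30 150 [77. 83. 88.]
-20 151 [70. 75. 80.]
-10 191 [ 63.  70. 121.]
0 159 [118. 122. 128.]
10 109 [ 70. 115. 124.]
20 161 [71. 79. 86.]
30 166 [83. 89. 97.]
40 169 [ 93.  99. 107.]
50 173 [104. 111. 118.]
60 171 [114. 121. 127.]
70 33 [115. 119. 123.]
80 108 [16. 49. 65.]
90 49 [37. 50. 60.]
100 37 [37. 54. 63.]
scene 425 handle mean [527.  129.4 122.2] zmed 122.26898804990229
rect 528.961181640625 111.82145690917969 63.27278518676758 193.9416046142578 13.738579750061035
yaw -0.06392429052610475
-90 8 [101. 102. 103.]
-80 65 [110. 112. 114.]
-70 297 [104. 108. 113.]
-60 284 [ 97. 101. 105.]
-50 275 [90. 94. 98.]
-40 277 [83. 87. 91.]
-30 4 [84. 84. 85.]
-20 128 [67. 70. 72.]
-10 373 [ 63.  68. 123.]
0 526 [ 64. 116. 123.]
10 93 [19. 73. 78.]
20 128 [23. 81. 89.]
30 176 [18. 91. 99.]
40 217 [ 16.  25. 108.]
50 261 [ 16.  25. 119.]
60 187 [ 21. 122. 125.]
70 62 [ 56. 114. 118.]
80 442 [18. 45. 60.]
90 72 [40. 56. 59.]
100 110 [35. 44. 57.]
jar [680. 178.  82.]
tape [392. 185.   8.]
tapetop [361. 185.   2.]
scr [514. 276.  27.]
off [511. -56.  30.]
offL [511. -37.  29.]
```

Call:
servo_tool:
  rows:
    - [0,0,0,0.8,-0.98,0,0]
    - [0,0,0,0.8,-0.98,0,0]
    - [0,0,0,0.8,-0.98,0,0]
    - [0,0,0,0.8,-0.98,0,0]
    - [0,0,0,0.8,-0.98,0,0]

```text
t: 0.72
ee_pos: [288.5, -352.3, 222.4]
orientation: [-3.098, -0.512, 0.001]
ft_force: [-0.2, 0.0, -0.6]
width: 41.6
grasp_force: 0.0
```

Call:
servo_tool:
  rows:
    - [0,0,0,0.8,-0.98,0,0]
    - [0,0,0,0.8,-0.98,0,0]
    - [0,0,0,0.8,-0.98,0,0]
    - [0,0,0,0.8,-0.98,0,0]
    - [0,0,0,0.8,-0.98,0,0]

```text
t: 1.35
ee_pos: [378.9, -116.6, 222.8]
orientation: [3.099, 0.516, 0.001]
ft_force: [0.7, 0.4, 0.1]
width: 0.7
grasp_force: 0.0
```

Call:
servo_tool:
  rows:
    - [0,0,-0.785,0.8,-0.98,0,0]
    - [0,0,-0.785,0.8,-0.98,0,0]
    - [0,0,-0.785,0.8,-0.98,0,0]
    - [0,0,-0.785,0.8,-0.98,0,0]
    - [0,0,-0.785,0.8,-0.98,0,0]
    - [0,0,-0.785,0.8,-0.98,0,0]
    - [0,0,-0.785,0.8,-0.98,0,0]
    - [0,0,-0.785,0.8,-0.98,0,0]
    - [0,0,-0.785,0.8,-0.98,0,0]

```text
t: 2.48
ee_pos: [467.3, 116.7, 222.6]
orientation: [2.3, 2.14, -0.0]
ft_force: [-0.5, -0.0, 0.3]
width: 0.2
grasp_force: 0.0
```

```bash
cat > m.py <<'E'
from h import *
import sys
im,d,c=grab("wrist",sys.argv[1]); P=pts(d,c); hsv=cv2.cvtColor(im,cv2.COLOR_RGB2HSV)
h=(hsv[...,0]<18)&(hsv[...,1]>80)&(P[...,2]>105)&(P[...,2]<132)&(abs(P[...,0]-524)<40)&(abs(P[...,1]-123)<110)
n,lab,st,_=cv2.connectedComponentsWithStats(h.astype(np.uint8)); h=lab==1+np.argmax(st[1:,4])
Q=P[h]; print(len(Q),'zmed',np.median(Q[:,2]),'y range',Q[:,1].min(),Q[:,1].max())
print(cv2.minAreaRect(Q[:,:2].astype(np.float32)))
k=np.polyfit(Q[:,1],Q[:,0],1); yaw=np.arctan(-k[0]); C=np.array([np.polyval(k,123.5),123.5]); print('yaw',yaw,'C',C)
R=np.array([[np.cos(yaw),-np.sin(yaw)],[np.sin(yaw),np.cos(yaw)]])
l=(P[...,:2]-C)@R
for b in range(-100,101,10):
    s=(abs(l[...,0]-b)<3)&(abs(l[...,1])<40)&(P[...,2]>10)&(d>0)
    if s.sum(): print(b,s.sum(),np.percentile(P[s][:,2],[10,50,90]).round(0))
o=ctrl.get_obs();print(o['t'],o['ee_pos'],o['orientation'],o['ft_force'])
E
python3 m.py w1.png
```

```text
4872 zmed 121.13406629815535 y range 42.42472465513889 211.3750179218468
((525.8950805664062, 126.56732177734375), (169.8097686767578, 16.560564041137695), 85.95153045654297)
yaw -0.07085501839371162 C [524.68526162 123.5       ]
-100 2901 [315. 329. 340.]
-90 2906 [315. 329. 340.]
-80 5155 [106. 326. 338.]
-70 5841 [112. 326. 338.]
-60 6553 [106. 325. 338.]
-50 6409 [ 99. 326. 338.]
-40 5704 [ 92. 326. 338.]
-30 3993 [ 83. 326. 339.]
-20 2753 [ 75. 320. 340.]
-10 2761 [ 68. 320. 340.]
0 2376 [ 64. 122. 320.]
10 1139 [121. 319. 320.]
20 2454 [ 79. 307. 315.]
30 844 [86. 88. 91.]
40 946 [ 96.  99. 102.]
50 1058 [107. 110. 112.]
60 1171 [117. 120. 123.]
70 138 [114. 117. 120.]
80 31 [112. 113. 114.]
100 99 [54. 56. 58.]
2.525 [467.21849943 116.86350001 222.63515588] [ 2.29945113e+00  2.14043629e+00 -6.33310304e-05] [-0.66727413 -0.07236169  0.67123896]
```

View pics/w1.png

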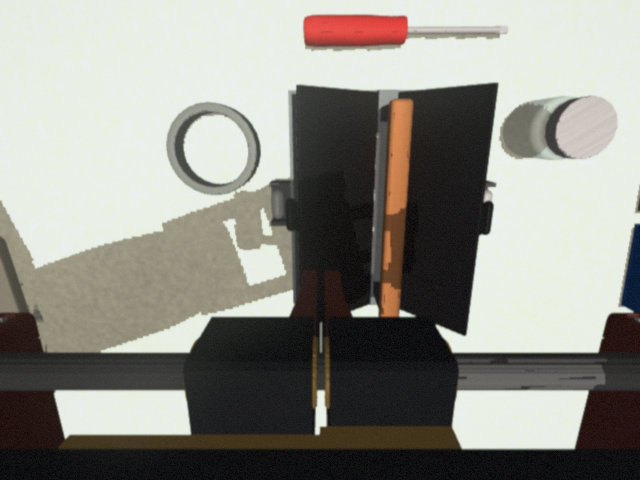

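The wrist view confirms it: handle column around x=398, front lid left (295–380), back lid right (405–495), tape, jar and screwdriver clear. The handle top is at 121 mm as expected, centre about (525,124), yaw −0.07.

Call:
servo_tool:
  rows:
    - [0,0,0,0.055,-0.035,0.1,0]
    - [0,0,0,0.055,-0.035,0.25,0]
    - [0,0,0,0.055,-0.035,0.4,0]
    - [0,0,0,0.055,-0.035,0.5,0]
    - [0,0,0,0.055,-0.035,0.5,0]

```text
t: 3.15
ee_pos: [459.7, 128.6, 121.5]
orientation: [-2.297, -2.141, 0.004]
ft_force: [-0.1, 0.4, 0.2]
width: 0.5
grasp_force: 0.0
```

Call:
servo_tool:
  rows:
    - [0,0,0,0,0,0.03,0]
    - [0,0,0,0,0,0.06,0]
    - [0,0,0,0,0,0.09,0]
    - [0,0,0,0,0,0.12,0]
    - [0,0,0,0,0,0.15,0]
    - [0,0,0,0,0,0.175,0]
    - [0,0,0,0,0,0.2,0]
    - [0,0,0,0,0,0.215,0]

```text
t: 4.15
ee_pos: [460.5, 129.1, 79.3]
orientation: [-2.297, -2.143, 0.0]
ft_force: [0.4, 0.4, 1.6]
width: 0.8
grasp_force: 0.3
```

Call:
servo_tool:
  rows:
    - [0,0,0,0,0,0.015,0]
    - [0,0,0,0,0,0.03,0]
    - [0,0,0,0,0,0.04,0]
    - [0,0,0,0,0,0.05,0]
    - [0,0,0,0,0,0.055,0]
    - [0,0,0,0,0,0.06,0]
    - [0,0,0,0,0,0.065,0]

```text
t: 5.03
ee_pos: [460.9, 129.1, 66.6]
orientation: [2.297, 2.143, 0.001]
ft_force: [-0.4, 0.7, 0.4]
width: 0.4
grasp_force: 0.3
```

Call:
servo_tool:
  rows:
    - [0,0,0,0,0,0.005,0]
    - [0,0,0,0,0,0.01,0]
    - [0,0,0,0,0,0.01,0]

```text
t: 5.4
ee_pos: [461.0, 129.2, 65.9]
orientation: [2.297, 2.143, 0.001]
ft_force: [-5.2, -0.5, 19.7]
width: 0.3
grasp_force: 9.6
```

Call:
servo_tool:
  rows:
    - [0,0,0,0,0,-0.15,0]
    - [0,0,0,0,0,-0.4,0]
    - [0,0,0,0,0,-0.4,0]
    - [0,0,0,0,0.3,-0.4,0]
    - [0,0,0,0,0.63,-0.4,0]
    - [0,0,0,0,0.63,-0.4,0]
    - [0,0,0,0,0.63,-0.4,0]

```text
t: 6.28
ee_pos: [585.0, 120.1, 143.0]
orientation: [-2.296, -2.141, 0.004]
ft_force: [-0.4, 0.0, -0.9]
width: 0.3
grasp_force: 0.0
```

Call:
servo_tool:
  rows:
    - [0,0,0,0,0,0.06,0]
    - [0,0,0,0,0,0.1,0]
    - [0,0,0,0,0,0.14,0]
    - [0,0,0,0,0,0.17,0]
    - [0,0,0,0,0,0.2,0]
    - [0,0,0,0,0,0.23,0]
    - [0,0,0,0,0,0.26,0]
    - [0,0,0,0,0,0.29,0]
    - [0,0,0,0,0,0.32,0]

```text
t: 7.4
ee_pos: [585.4, 120.4, 79.9]
orientation: [-2.296, -2.143, 0.002]
ft_force: [-0.2, -0.1, 1.4]
width: 0.2
grasp_force: 0.3
```

Call:
servo_tool:
  rows:
    - [0,0,0,0,0,0.015,0]
    - [0,0,0,0,0,0.03,0]
    - [0,0,0,0,0,0.04,0]
    - [0,0,0,0,0,0.05,0]
    - [0,0,0,0,0,0.055,0]
    - [0,0,0,0,0,0.06,0]
    - [0,0,0,0,0,0.065,0]
    - [0,0,0,0,0,0.07,0]

```text
t: 8.4
ee_pos: [586.1, 120.5, 66.4]
orientation: [-2.297, -2.143, 0.0]
ft_force: [0.1, -0.1, 1.8]
width: 0.5
grasp_force: 0.9
```

Call:
servo_tool:
  rows:
    - [0,0,0,0,0,0.005,0]
    - [0,0,0,0,0,0.01,0]
    - [0,0,0,0,0,0.01,0]

```text
t: 8.78
ee_pos: [586.2, 120.5, 65.9]
orientation: [-2.297, -2.143, 0.0]
ft_force: [-4.5, -1.2, 14.5]
width: 0.1
grasp_force: 7.2
```

Call:
servo_tool:
  rows:
    - [0,0,0,0,0,-0.3,0]
    - [0,0,0,0,0,-0.6,0]
    - [0,0,0,0,-0.3,-0.8,50]
    - [0,0,0,0,-0.6,-0.8,50]
    - [0,0,0,0,-0.6,-0.8,50]
    - [0,0,0,0,-0.6,-0.8,50]

```text
t: 9.52
ee_pos: [466.9, 128.9, 224.9]
orientation: [2.296, 2.143, 0.001]
ft_force: [1.0, -0.2, 0.1]
width: 37.0
grasp_force: 0.0
```

```bash
python3 m.py w2.png; python3 -c "from h import *;im,d,c=grab('scene');cv2.imwrite('pics/s2.png',cv2.resize(im[200:380,280:460,::-1],None,fx=3,fy=3))"
```

```text
3427 zmed 121.14629167236795 y range 81.81435756654682 212.61738922823628
((512.1841430664062, 147.56881713867188), (130.76817321777344, 16.411964416503906), 86.20690155029297)
yaw -0.05932551238673022 C [510.31490933 123.5       ]
-100 1348 [ 56. 321. 323.]
-90 1809 [ 65. 339. 342.]
-80 5602 [310. 328. 341.]
-70 6302 [241. 328. 340.]
-60 6662 [235. 321. 340.]
-50 3192 [ 66. 324. 342.]
-40 3147 [ 66. 330. 342.]
-30 3189 [ 66. 324. 342.]
-20 8340 [248. 325. 339.]
-10 5769 [113. 328. 341.]
0 5125 [122. 328. 341.]
10 1681 [318. 322. 340.]
20 1463 [ 65. 321. 323.]
30 5368 [ 67. 311. 318.]
40 537 [65. 65. 66.]
50 541 [65. 65. 66.]
60 539 [64. 65. 66.]
70 533 [64. 65. 66.]
80 533 [64. 65. 66.]
90 365 [64. 65. 66.]
100 234 [52. 57. 58.]
9.575 [467.67976489 128.90239112 224.79105052] [2.29679170e+00 2.14269216e+00 1.37187587e-03] [-1.24704803 -0.3892718   0.4526492 ]
```

View pics/s2.png

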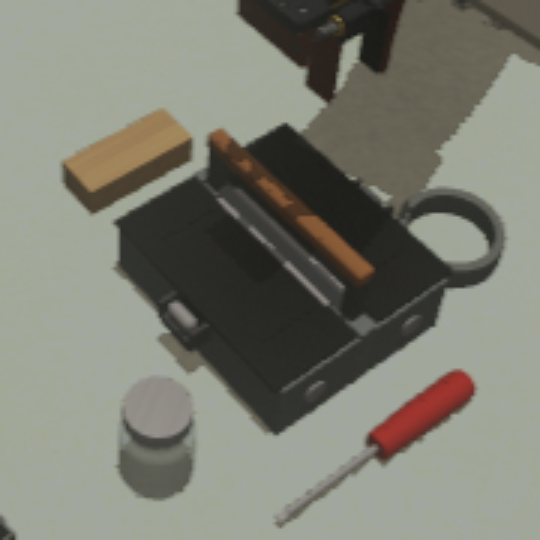

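View pics/w2.png

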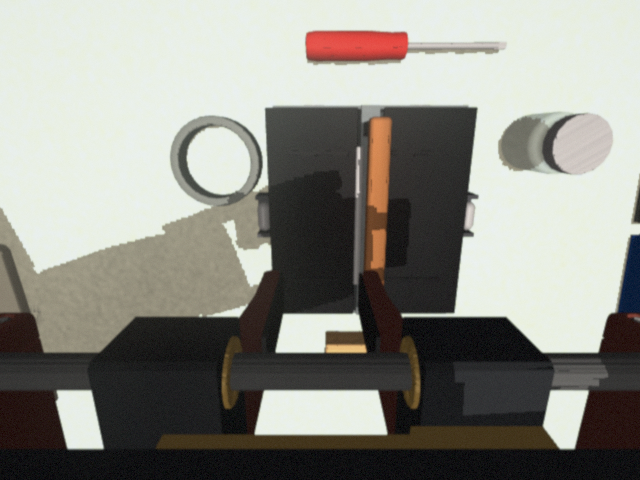

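Both lids are flat at 65–66 mm, flush in both views. The carrier slid about 14 mm toward the robot under pressing; the handle centre is now about (510.3,124.5), with neighbours untouched. Next, the grasp.

Call:
servo_tool:
  rows:
    - [0,0,0,-0.007,0.213,0,50]
    - [0,0,0,-0.007,0.213,0.1,50]
    - [0,0,0,-0.007,0.213,0.3,50]
    - [0,0,0,-0.007,0.213,0.45,50]
    - [0,0,0,-0.007,0.213,0.57,50]
    - [0,0,0,-0.007,0.213,0.645,50]
    - [0,0,0,-0.007,0.213,0.645,50]

```text
t: 10.5
ee_pos: [509.0, 124.1, 94.4]
orientation: [-2.297, -2.142, 0.003]
ft_force: [-0.0, 0.9, 0.4]
width: 49.5
grasp_force: 0.0
```

```bash
python3 -c "
from h import *
im,d,c=grab('scene');cv2.imwrite('pics/s3.png',cv2.resize(im[200:380,280:460,::-1],None,fx=3,fy=3))
o=ctrl.get_obs();print(o['t'],o['ee_pos'],o['ft_force'],o['width'])"
```

```text
10.55 [509.47158235 124.29866866  95.33838845] [-0.46083783 -0.04421848  0.94995288] 49.42234458542909
```

View pics/s3.png

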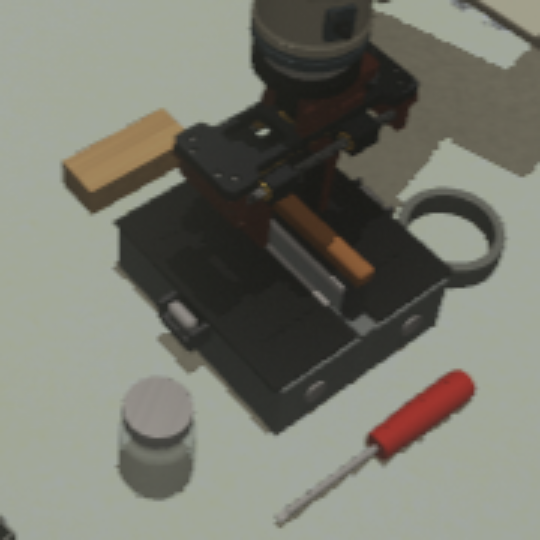

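The fingers straddle the handle bar near its middle, clear of the lids. Closing, then lifting.

Call:
servo_tool:
  rows:
    - [0,0,0,0,0,0,20]
    - [0,0,0,0,0,0,0]
    - [0,0,0,0,0,0,0]
    - [0,0,0,0,0,0,0]
    - [0,0,0,0,0,0,0]
    - [0,0,0,0,0,0,0]
    - [0,0,0,0,0,0,0]

```text
t: 11.42
ee_pos: [509.6, 124.5, 96.2]
orientation: [2.297, 2.143, 0.002]
ft_force: [0.4, -0.3, 5.8]
width: 15.4
grasp_force: 30.0
```

Call:
servo_tool:
  rows:
    - [0,0,0,0,0,-0.02,0]
    - [0,0,0,0,0,-0.06,0]
    - [0,0,0,0,0,-0.11,0]
    - [0,0,0,0,0,-0.17,0]
    - [0,0,0,0,0,-0.24,0]
    - [0,0,0,0,0,-0.31,0]
    - [0,0,0,0,0,-0.38,0]
    - [0,0,0,0,0,-0.44,0]
    - [0,0,0,0,0,-0.48,0]
    - [0,0,0,0,0,-0.5,0]

```text
t: 12.68
ee_pos: [509.1, 124.4, 196.2]
orientation: [2.297, 2.143, 0.001]
ft_force: [0.4, -0.8, -6.4]
width: 15.7
grasp_force: 30.0
```

Call:
servo_tool:
  rows:
    - [0,0,0,0,0,0,0]
    - [0,0,0,0,0,0,0]
    - [0,0,0,0,0,0,0]
    - [0,0,0,0,0,0,0]
    - [0,0,0,0,0,0,0]
    - [0,0,0,0,0,0,0]
    - [0,0,0,0,0,0,0]
    - [0,0,0,0,0,0,0]

```text
t: 13.68
ee_pos: [509.0, 124.3, 195.7]
orientation: [-2.297, -2.143, 0.0]
ft_force: [-0.3, 0.1, -6.5]
width: 15.7
grasp_force: 30.0
```

```bash
python3 - <<'E'
from h import *
im,d,c=grab('scene');cv2.imwrite('pics/s4.png',cv2.resize(im[130:390,280:480,::-1],None,fx=2.2,fy=2.2))
P=pts(d,c); q=P.reshape(-1,3)
# lid surfaces, carrier frame
C=np.array([510,124.3]);y=-.068;l=(q[:,:2]-C)@np.array([[np.cos(y),-np.sin(y)],[np.sin(y),np.cos(y)]])
for s in(-1,1):
  k=(s*l[:,0]>20)&(s*l[:,0]<82)&(abs(l[:,1])<90)&(q[:,2]>140)&(q[:,2]<190)
  A=np.c_[l[k],np.ones(k.sum())]
  for _ in range(4):
    f=np.linalg.lstsq(A,q[k,2] if _==0 else zz,rcond=None)[0] 
    zz=q[k,2] if _==0 else zz; r=abs(A@f-zz); g=r<max(3,2*np.median(r)); A,zz=A[g],zz[g]
  print(s,len(A),f)
o=ctrl.get_obs();print(o['t'],o['ee_pos'],o['ft_force'],o['moment'],o['width'],o['grasp_force'],abs(o['qvel']).max())
E
```

```text
-1 752 [-3.15029358e-03 -2.49314500e-04  1.65732764e+02]
1 1806 [-2.71543592e-03 -1.57050004e-04  1.66020304e+02]
13.725 [509.02374106 124.34903781 195.71253001] [ 0.68029933  0.19653689 -6.82831758] [-0.01863965 -0.0198588   0.00734658] 15.884423746569086 29.997388422489166 0.0011635391281403394
```

View pics/s4.png

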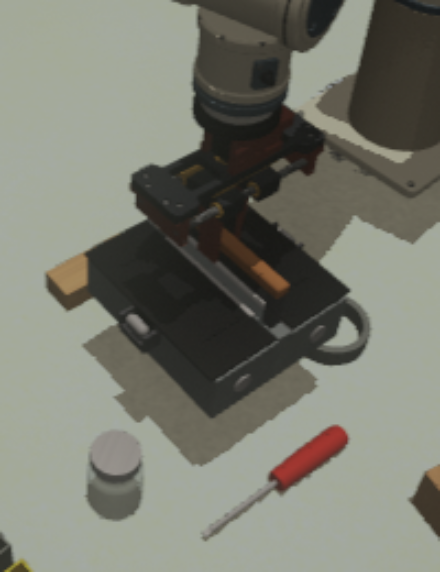

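The carrier hangs level about 100 mm up: both lid planes are at 166 mm with tilt under 0.004. Lids are shut, it is still, and the neighbours are in place.

```bash
python3 -c "
from workcell import ctrl
print(ctrl.close_job())"
```

```text
the job is handed in; nothing more can be done
None
```

The job is handed in: both lids pressed fully shut, and the carrier is held level and still by its handle about 100 mm above the bench; it slid about 14 mm toward the robot during pressing, and the jar, tape, screwdriver and offcut look undisturbed.

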